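# Fill the condiment caddy

### The job

Gather the three small condiment jars with red, yellow and green lids from the ledge into the wooden caddy, each standing upright and centred on the disc of its own lid's colour; set them down gently, without dropping or tipping them. Leave the look-alikes - the small blue-lidded jar, the big red-lidded jar and the green cup - standing undisturbed where they are.

Things in the scene. Friction and masses are not known exactly. Their poses are not given: they have to be found in the camera images.
- jar_red: Small squat condiment jar: white ceramic body, flat red screw lid; upright cylinder 54 mm diameter, 75 mm high overall (the lid is the top 26 mm, the body 1 mm slimmer all round), about 0.2 kg. Origin: centre of its underside, z up. Stands on the ledge (z = 0) at the start. Belongs in the caddy, on the red disc.
- jar_yellow: Small squat condiment jar: white ceramic body, flat yellow screw lid; upright cylinder 54 mm diameter, 75 mm high overall (the lid is the top 26 mm, the body 1 mm slimmer all round), about 0.2 kg. Origin: centre of its underside, z up. Stands on the ledge (z = 0) at the start. Belongs in the caddy, on the yellow disc.
- jar_green: Small squat condiment jar: white ceramic body, flat green screw lid; upright cylinder 54 mm diameter, 75 mm high overall (the lid is the top 26 mm, the body 1 mm slimmer all round), about 0.2 kg. Origin: centre of its underside, z up. Stands on the ledge (z = 0) at the start. Belongs in the caddy, on the green disc.
- seat_red: Flat red disc, 64 mm diameter, 4 mm thick, fixed to the floor of one of the caddy's three compartments, at the compartment's centre; which colour is in which compartment changes. Origin: centre of its underside, 6 mm above the ledge; a jar standing on it has its underside 10 mm above the ledge.
- seat_yellow: Flat yellow disc, 64 mm diameter, 4 mm thick, fixed to the floor of one of the caddy's three compartments, at the compartment's centre; which colour is in which compartment changes. Origin: centre of its underside, 6 mm above the ledge; a jar standing on it has its underside 10 mm above the ledge.
- seat_green: Flat green disc, 64 mm diameter, 4 mm thick, fixed to the floor of one of the caddy's three compartments, at the compartment's centre; which colour is in which compartment changes. Origin: centre of its underside, 6 mm above the ledge; a jar standing on it has its underside 10 mm above the ledge.
- caddy: Brown wooden caddy, fixed: open tray 100 (its x) by 284 mm (its y), 28 mm high, walls and floor 6 mm; two dividers, also 28 mm high, make three compartments in a row along its y, each 88 by 87 mm inside, centres at y = -92.7, 0, +92.7 mm. A small grip at each end, up to 158 mm from the middle. Origin: centre of its underside, z up; its yaw varies by up to 0.25 rad.
- jar_blue: Small squat condiment jar: white ceramic body, flat blue screw lid; upright cylinder 54 mm diameter, 75 mm high overall (the lid is the top 26 mm, the body 1 mm slimmer all round), about 0.2 kg. Origin: centre of its underside, z up. Stands on the ledge (z = 0) at the start. A look-alike: it does not belong in the caddy.
- big_red_jar: Look-alike that does not belong: a bigger jar, white ceramic with a red lid, 72 mm diameter, 100 mm high, 0.4 kg. Origin: centre of its underside.
- green_cup: Look-alike that does not belong: open green cup without handle, 72 mm across the rim, 80 mm high, 0.25 kg. Origin: centre of its underside.
There are look-alikes about, which are no part of the job. Leave any orange look-alike of the big_red_jar alone.

How it is judged:
By the outcome, as a careful person would: the job done as asked, in the order asked, and still so for the second after the job is handed in, with the robot touching nothing.
It also fails if it takes over 90 s, if anything falls off the work surface, if the arm or the gripper's body presses on something with over 40 N, if the wrist force passes 120 N, or if a joint passes its speed limit or range.

### The arm

A 6-joint arm with a two-finger parallel gripper is mounted at the origin on the work surface. World frame = base frame: x ahead of the robot, y to its left, z up, the work surface at z = 0. Lengths are in m, angles in rad, forces in N, time in s.
With the tool pointing down it reaches from about 0.3 to 0.775 m from the base axis. Payload 14.6 kg.
Tool frame: the origin (TCP) lies at the very end of the fingers, on their centre line; the grasp point (between the pads) lies 19 mm behind it; z points along the fingers, y is the line along which they close (so a half turn about z gives the same grasp; the last joint's range is limited). The gripper opens to 94 mm and grips with 3 to 60 N. Pads are 16 mm wide; open, the fingers measure 119 mm over their backs; the gripper's body (75 mm by 177 mm) begins 78 mm behind the grasp point.
Start: joints at [1.159, 0.3, 1.521, -0, 1.321, -0.067], TCP at [0.186, 0.518, 0.205] pointing down, gripper open.
Joint ranges: [-3.03, 3.03], [-0.79, 2.21], [0.23, 2.52], [-1.04, 4.18], [0, 3.07], [-2.55, 2.55]. Speed limits (rad/s): [2.22, 2.22, 2.57, 3.14, 3.14, 3.14].

### API

Orientations are given as a unit quaternion [w, x, y, z].
In Python, from cell import telemetry, cams, order, finder gives the robot as it stands.
- The arm moves only by the shell command python3 -m inch 'ROWS'. ROWS is a JSON object of lists of equal length, an entry for each row: "translation": the shift along the tool's x, y, z scaled (see below), a list of three; "rot": the turn, a rotation vector about the tool's x, y, z scaled (see below), a list of three; "hand": the finger opening in mm, from 0 to 94. In form: {"translation": [[tx, ty, tz], ...], "rot": [[wx, wy, wz], ...], "hand": [hand, ...]}. A call has exactly 5 rows; each row shifts and turns the commanded pose from where the row before left it, along the tool's axes as they then stand; what a row does not reach is not made up. The controller multiplies each number of a shift by 0.025 m and each number of a turn by 0.08 rad. A row lasts 1/12 s, in which the tool goes at most 41.7 mm and 7.16 degrees, less where a joint would pass 70% of its speed; a pose out of reach is approached as far as the arm can. A call with a number of a shift or a turn outside -1 to 1 is refused whole. A call with a gripper value outside its range is refused whole. The fingers move at their own pace and stop on an object; the grip force is fixed at half the most. Time passes only in rows, so rows that do not move let the fingers close, or fill a call up. It gives the time, the measured TCP pose, the force, the opening and the grip force at its end, in the units of the state.
- telemetry.get_state(): the state, without advancing time (a new reading comes with each control period).
- cams.get_image(name): name is "side" or "top"; returns the picture (384x512x3 uint8, red, green, blue); there is no depth.
- cams.camera_info(name): a dict with "mtx" (3x3 intrinsics, pixels), "R" (3x3) and "t" (3): a world point X has camera coordinates R X + t. Camera axes: x right, y down, z forward; pixel columns grow to the right and rows downward; lengths in m; the calibration is good to about 2 mm. A picture is of the moment at which its call begins. camera_info takes no time and is no camera call.
- order.sign_off(): hands the job in; it is judged then, once.
Trained networks look in the newest picture that a camera, given by its name, has taken for a name from the list of things; names that differ only in an ending like _2 or _b are one class to them, and where a whole thing is asked for, a point or a joint stands for the part that bears it (a point fixed in the world has none). Each returns a list of dicts, best first, with "p" (0 to 1); they miss things now and then, are a little off and sometimes report something else, mostly with a low value. They report only what shows in the picture. A call takes as long as a camera call. They do not tell look-alikes from the thing itself.
- finder.silhouettes(camera, label): "region" (384x512 bool, what is visible of it).
- finder.place_of(camera, label): "point" ([x, y, z] in m, in world coordinates, good to about 4 mm: a listed point, or the origin of a listed thing).
The state is a dict: "clock": time; "joint_positions": joint angles; "joint_velocities": joint speeds; "joint_efforts": joint torques, N m; "tool_pos": TCP position; "orientation": TCP orientation; "force": force on the tool from outside, world axes, zero at the start; "moment": the same for the moment, N m; "finger_gap": finger opening in m; "grip_force": force on a finger pad.
Only numpy, scipy, OpenCV 4.12 (cv2) and the standard library are available. Lean on these libraries where they do the work, as an engineer would, in place of code of your own. Each camera call takes 0.05 s, during which the arm holds its last target. There are 200 camera calls.

## Working session

There is one attempt and no reset: what is moved stays moved. The work goes in short steps, Python scripts to look and compute and a shell command to move; the robot and the scene stay as the last step left them, time stands still between calls to the robot, and variables do not carry over. Pictures are saved under pics/ and viewed, at most 14 in all, crops included, and the job is handed in when it is done.

```bash
mkdir -p pics; ls; python3 - <<'E'
from cell import telemetry,cams,finder
import cv2,numpy as np
s=telemetry.get_state();print(s)
for c in("top","side"):
    cv2.imwrite(f"pics/{c}0.png",cams.get_image(c)[:,:,::-1])
    i=cams.camera_info(c);print(c,(-np.array(i["R"]).T@i["t"]).round(3))
    for l in("jar_red","seat_red","seat_yellow","seat_green","caddy","big_red_jar","green_cup"):
        print(c,l,[(np.round(d["point"],3).tolist(),round(d["p"],2)) for d in finder.place_of(c,l)])
    for l in("jar_yellow","jar_green","jar_blue"):
        print(c,l,[(np.round(d["point"],3).tolist(),round(d["p"],2)) for d in finder.place_of(c,l)])
E
```

```text
pics
{'clock': 0.0, 'joint_positions': array([ 1.15943347e+00,  3.00457455e-01,  1.52157308e+00, -1.27775076e-05,
        1.32066354e+00, -6.66097624e-02]), 'joint_velocities': array([-9.73174151e-04,  6.56294127e-04, -5.83653825e-05, -1.97399278e-03,
        4.83494244e-04,  8.52210899e-04]), 'joint_efforts': array([-1.52943799e-04, -5.31795895e+01, -3.52743924e+01,  7.08987191e-02,
        2.42278964e-02, -4.57669034e-05]), 'tool_pos': array([0.18579117, 0.51740385, 0.20489719]), 'orientation': array([-1.24349788e-04,  1.71522569e-01,  9.85180037e-01, -5.36523224e-04]), 'force': array([0.19410817, 0.21888016, 0.19622226]), 'moment': array([ 0.00879063,  0.00498046, -0.01770556]), 'grip_force': 0.0, 'finger_gap': 0.09368101262761977}
top [0.377 0.02  1.177]
top jar_red [([0.523, -0.404, -0.001], 0.72)]
top seat_red [([0.472, 0.076, 0.007], 0.64)]
top seat_yellow [([0.466, 0.167, 0.001], 0.63)]
top seat_green [([0.478, -0.014, 0.005], 0.64)]
top caddy [([0.471, 0.08, 0.006], 0.95)]
top big_red_jar [([0.497, 0.43, 0.001], 0.97), ([0.476, 0.318, 0.002], 0.88)]
top green_cup [([0.678, -0.088, -0.002], 0.95)]
top jar_yellow [([0.642, 0.278, -0.002], 0.81)]
top jar_green [([0.691, 0.108, 0.001], 0.84), ([0.644, 0.276, 0.0], 0.25)]
top jar_blue [([0.621, -0.28, -0.002], 0.65), ([0.68, -0.088, -0.002], 0.49)]
side [ 0.422 -1.149  0.816]
side jar_red [([0.528, -0.403, 0.001], 0.89)]
side seat_red [([0.479, 0.075, 0.009], 0.66)]
side seat_yellow [([0.47, 0.17, 0.006], 0.62)]
side seat_green [([0.48, -0.011, 0.008], 0.71), ([0.526, -0.401, -0.0], 0.68)]
side caddy [([0.473, 0.076, -0.002], 0.62)]
side big_red_jar [([0.475, 0.318, 0.0], 0.61), ([0.496, 0.428, 0.002], 0.49)]
side green_cup [([0.677, -0.086, 0.003], 0.85)]
side jar_yellow [([0.643, 0.276, -0.002], 0.57)]
side jar_green [([0.69, 0.108, 0.004], 0.87)]
side jar_blue []
```

View pics/top0.png

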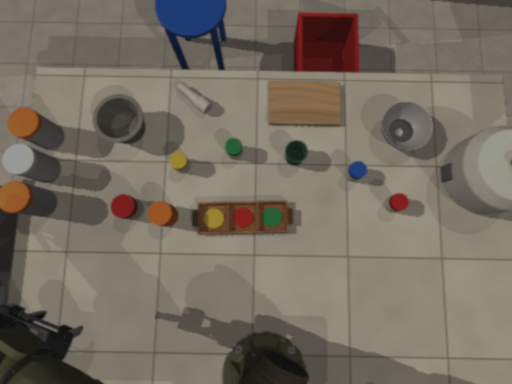

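View pics/side0.png

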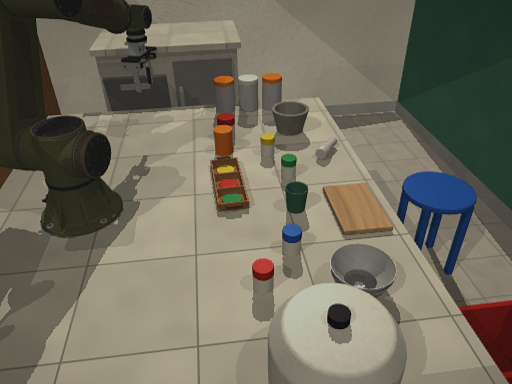

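The views agree. The top view shows the lids at red (399,202), yellow (179,160), green (233,147) and blue (358,170). The discs, left to right, are yellow (214,218), red (243,217) and green (272,216). The big red jar is at (123,206), with an orange look-alike at (162,213). Next I refine these positions with colour blobs and plane intersection.

```bash
cat > h.py <<'E'
import numpy as np,cv2
from cell import telemetry,cams,finder
from scipy.spatial.transform import Rotation as Ro
def back(c,px,z):
    i=cams.camera_info(c);R=np.array(i["R"]);t=np.array(i["t"])
    d=R.T@np.linalg.solve(np.array(i["mtx"]),[px[0],px[1],1]);o=-R.T@t
    return o+d*(z-o[2])/d[2]
def proj(c,P):
    i=cams.camera_info(c);p=np.array(i["mtx"])@(np.array(i["R"])@P+i["t"]);return p[:2]/p[2]
HUE={"red":0,"yellow":28,"green":70,"blue":113}
def blob(img,c,col,guess,r=12):
    """centre of the coloured blob nearest the guess (world)"""
    u,v=proj(c,np.array(guess));hsv=cv2.cvtColor(img,cv2.COLOR_RGB2HSV).astype(int)
    dh=abs((hsv[...,0]-HUE[col]+90)%180-90)
    m=((dh<14)&(hsv[...,1]>130)&(hsv[...,2]>50)).astype(np.uint8)
    yy,xx=np.mgrid[:384,:512];m[np.hypot(xx-u,yy-v)>r+4]=0
    n,l,st,ce=cv2.connectedComponentsWithStats(m)
    k=1+np.argmax(st[1:,4]);(x,y,w,h,a)=st[k]
    return np.array([x+(w-1)/2,y+(h-1)/2]),ce[k],a,(w,h)
def tool():
    s=telemetry.get_state();q=s["orientation"];R=Ro.from_quat(np.r_[q[1:],q[0]])
    return s,R
def goto(p,yaw):
    """units to go from the present pose to p with tool y at world angle yaw, z down"""
    s,R=tool();y=np.array([np.cos(yaw),np.sin(yaw),0]);z=np.array([0,0,-1.])
    G=Ro.from_matrix(np.c_[np.cross(y,z),y,z])
    print("t",s["clock"],"pos",s["tool_pos"].round(4),"shift now-axes",(R.inv().apply(np.array(p)-s["tool_pos"])/.025).round(2),
      "final-axes",(G.inv().apply(np.array(p)-s["tool_pos"])/.025).round(2),"rot",((R.inv()*G).as_rotvec()/.08).round(2))
E
python3 - <<'E'
from h import *
im=cams.get_image("top")
J=dict(red=(.525,-.403),yellow=(.643,.277),green=(.69,.108),blue=(.621,-.28))
S=dict(red=(.475,.076),yellow=(.468,.168),green=(.479,-.013))
for n,g,z in [(k,(*v,.075),.075) for k,v in J.items()]+[(k,(*v,.01),.01) for k,v in S.items()]:
    b,c,a,wh=blob(im,"top",n,g);print(n,z,back("top",b,z).round(4),back("top",c,z).round(4),a,wh)
for k in range(3):
  for c in("top","side"):
    cams.get_image(c)
    for l in("seat_red","seat_yellow","seat_green","caddy","jar_red","jar_yellow","jar_green")[k*3:k*3+3]:
        print(c,l,[(np.round(d["point"],4).tolist(),round(d["p"],2)) for d in finder.place_of(c,l)][:1])
r=finder.silhouettes("top","caddy")[0]["region"].astype(np.uint8)
pts=np.argwhere(r)[:,::-1];W=np.array([back("top",p,.028)[:2] for p in pts])
print(cv2.minAreaRect((W*1000).astype(np.float32)))
E
```

```text
red 0.075 [ 0.522  -0.4002  0.075 ] [ 0.5224 -0.3992  0.075 ] 254 (np.int32(19), np.int32(17))
yellow 0.075 [0.6388 0.2733 0.075 ] [0.6383 0.2737 0.075 ] 236 (np.int32(18), np.int32(18))
green 0.075 [0.6863 0.1054 0.075 ] [0.6857 0.1056 0.075 ] 178 (np.int32(14), np.int32(16))
blue 0.075 [ 0.6203 -0.2756  0.075 ] [ 0.6197 -0.2763  0.075 ] 218 (np.int32(17), np.int32(16))
red 0.01 [0.4737 0.0751 0.01  ] [0.4748 0.076  0.01  ] 782 (np.int32(32), np.int32(31))
yellow 0.01 [0.4704 0.1688 0.01  ] [0.4696 0.1675 0.01  ] 391 (np.int32(23), np.int32(22))
green 0.01 [ 0.4769 -0.0171  0.01  ] [ 0.4766 -0.0176  0.01  ] 247 (np.int32(18), np.int32(18))
top seat_red [([0.4728, 0.0767, 0.0076], 0.52)]
top seat_yellow [([0.4698, 0.1669, 0.0019], 0.74)]
top seat_green [([0.4769, -0.0128, 0.0081], 0.76)]
side seat_red [([0.474, 0.0756, 0.0069], 0.42)]
side seat_yellow [([0.4665, 0.1713, 0.0058], 0.66)]
side seat_green [([0.481, -0.0112, 0.0045], 0.5)]
top caddy [([0.4732, 0.0769, 0.0054], 0.81)]
top jar_red [([0.5219, -0.404, -0.0003], 0.89)]
top jar_yellow [([0.6425, 0.2762, -0.0011], 0.51)]
side caddy [([0.4722, 0.0772, -0.0032], 0.98)]
side jar_red [([0.5275, -0.4018, 0.0024], 0.63)]
side jar_yellow [([0.6439, 0.2756, -0.0006], 0.71)]
top jar_green [([0.6924, 0.1118, 0.0005], 0.81)]
side jar_green [([0.6882, 0.1101, 0.0027], 0.84)]
((473.5028076171875, 70.9522476196289), (107.36267852783203, 316.60675048828125), 2.8734567165374756)
```

```bash
Z='"hand":[94,94,94,94,94]'
python3 -m inch '{"translation":[[0,0,0],[0,0,0],[0,0,0],[0,0,0],[0,0,0]],"rot":[[0,0,1],[0,0,1],[0,0,1],[0,0,1],[0,0,1]],"hand":[94,94,94,94,94]}'
python3 -m inch '{"translation":[[0,0,0],[0,0,0],[0,0,0],[0,0,0],[0,0,0]],"rot":[[0,0,1],[0,0,1],[0,0,1],[0,0,1],[0,0,1]],"hand":[94,94,94,94,94]}'
python3 -m inch '{"translation":[[0,0,0],[0,0,0],[0,0,0],[0,0,0],[0,0,0]],"rot":[[0,0,1],[0,0,1],[0,0,1],[0,0,1],[0,0,0.75]],"hand":[94,94,94,94,94]}'
python3 -c "
from h import *
goto((.5235,-.403,.205),.045)"
```

```text
clock: 2.62
tool_pos: [0.1859, 0.5176, 0.2055]
orientation: [0.0, 0.366, 0.931, 0.0]
force: [0.1, -0.2, 0.6]
finger_gap: 0.094
grip_force: 0.0
clock: 3.03
tool_pos: [0.1859, 0.5176, 0.2054]
orientation: [-0.0, 0.543, 0.84, -0.0]
force: [0.2, 0.2, 0.3]
finger_gap: 0.0938
grip_force: 0.0
clock: 3.45
tool_pos: [0.1859, 0.5176, 0.2054]
orientation: [0.0, 0.692, 0.722, -0.0]
force: [-0.0, -0.2, -0.2]
finger_gap: 0.0941
grip_force: 0.0
t 3.45 pos [0.1859 0.5176 0.2054] shift now-axes [-3.736e+01  1.195e+01  2.000e-02] final-axes [-3.740e+01  1.183e+01  2.000e-02] rot [ 0.    0.   -0.04]
```

```bash
python3 -m inch '{"translation":[[-1,1,0],[-1,1,0],[-1,1,0],[-1,1,0],[-1,1,0]],"rot":[[0,0,0],[0,0,0],[0,0,0],[0,0,0],[0,0,0]],"hand":[94,94,94,94,94]}' | sed -n 2p
python3 -m inch '{"translation":[[-1,1,0],[-1,1,0],[-1,1,0],[-1,1,0],[-1,1,0]],"rot":[[0,0,0],[0,0,0],[0,0,0],[0,0,0],[0,0,0]],"hand":[94,94,94,94,94]}'| sed -n 2p
python3 -m inch '{"translation":[[-1,1,0],[-1,0.8,0],[-1,0,0],[-1,0,0],[-1,0,0]],"rot":[[0,0,0],[0,0,0],[0,0,0],[0,0,0],[0,0,0]],"hand":[94,94,94,94,94]}'| sed -n 2p
python3 -m inch '{"translation":[[-1,0,0],[-1,0,0],[-1,0,0],[-1,0,0],[-1,0,0]],"rot":[[0,0,0],[0,0,0],[0,0,0],[0,0,0],[0,0,0]],"hand":[94,94,94,94,94]}'| sed -n 2p
python3 -m inch '{"translation":[[-1,0,0],[-1,0,0],[-1,0,0],[-1,0,0],[-1,0,0]],"rot":[[0,0,0],[0,0,0],[0,0,0],[0,0,0],[0,0,0]],"hand":[94,94,94,94,94]}'| sed -n 2p
python3 -m inch '{"translation":[[-1,0,0],[-1,0,0],[-1,0,0],[-1,0,0],[-1,0,0]],"rot":[[0,0,0],[0,0,0],[0,0,0],[0,0,0],[0,0,0]],"hand":[94,94,94,94,94]}'| sed -n 2p
python3 -m inch '{"translation":[[-1,0,0],[-1,0,0],[-1,0,0],[-1,0,0],[-1,0,0]],"rot":[[0,0,0],[0,0,0],[0,0,0],[0,0,0],[0,0,0]],"hand":[94,94,94,94,94]}'| sed -n 2p
python3 -m inch '{"translation":[[-1,0,0],[-1,0,0],[-0.4,0,0],[0,0,0],[0,0,0]],"rot":[[0,0,0],[0,0,0],[0,0,0],[0,0,0],[0,0,0]],"hand":[94,94,94,94,94]}'| sed -n 2p
python3 -c "
from h import *
goto((.5235,-.403,.043),.045)
im=cams.get_image('side');cv2.imwrite('pics/s1.png',im[:,:,::-1])"
```

```text
tool_pos: [0.3175, 0.3972, 0.2056]
tool_pos: [0.4482, 0.2779, 0.2056]
tool_pos: [0.4979, 0.1552, 0.2052]
tool_pos: [0.5035, 0.0305, 0.2056]
tool_pos: [0.5092, -0.0944, 0.2055]
tool_pos: [0.515, -0.2193, 0.2055]
tool_pos: [0.5207, -0.3441, 0.2054]
tool_pos: [0.5236, -0.4023, 0.2051]
t 6.7833 pos [ 0.5236 -0.4023  0.2051] shift now-axes [-0.03 -0.    6.48] final-axes [-0.03 -0.    6.48] rot [-0.   -0.01  0.01]
```

View pics/s1.png

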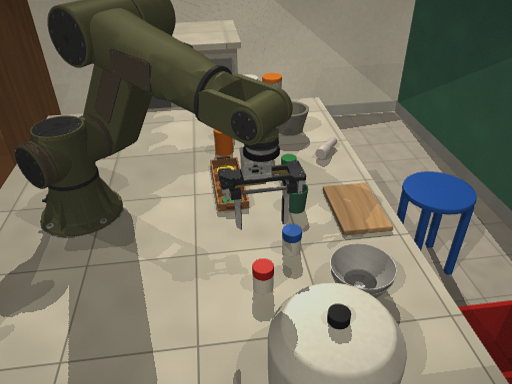

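The fingers straddle the red jar's column, with the finger tips at (240,225) and (287,218) and the jar at (263,270). Nothing else is in the way, so I descend and grip.

```bash
python3 -m inch '{"translation":[[0,0,1],[0,0,1],[0,0,1],[0,0,1],[0,0,0.8]],"rot":[[0,0,0],[0,0,0],[0,0,0],[0,0,0],[0,0,0]],"hand":[94,94,94,94,94]}' | sed -n '2p;4p'
python3 -m inch '{"translation":[[0,0,0.6],[0,0,0.6],[0,0,0.48],[0,0,0],[0,0,0]],"rot":[[0,0,0],[0,0,0],[0,0,0],[0,0,0],[0,0,0]],"hand":[94,94,94,94,94]}'| sed -n '2p;4p'
python3 -m inch '{"translation":[[0,0,0],[0,0,0],[0,0,0],[0,0,0],[0,0,0]],"rot":[[0,0,0],[0,0,0],[0,0,0],[0,0,0],[0,0,0]],"hand":[70,62,58,54,50]}'| tail -5
python3 -m inch '{"translation":[[0,0,0],[0,0,0],[0,0,0],[0,0,0],[0,0,0]],"rot":[[0,0,0],[0,0,0],[0,0,0],[0,0,0],[0,0,0]],"hand":[45,40,40,40,40]}'| tail -5
```

```text
tool_pos: [0.5236, -0.4009, 0.084]
force: [1.1, 0.1, 1.1]
tool_pos: [0.5238, -0.4021, 0.0437]
force: [0.5, 0.3, 0.2]
tool_pos: [0.5237, -0.4029, 0.0438]
orientation: [0.0, 0.691, 0.723, 0.0]
force: [0.7, 0.7, 0.2]
finger_gap: 0.0641
grip_force: 0.0
tool_pos: [0.5238, -0.4029, 0.0437]
orientation: [0.0, 0.691, 0.723, 0.0]
force: [1.2, -0.1, 2.9]
finger_gap: 0.0533
grip_force: 30.0
```

```bash
python3 -m inch '{"translation":[[0,0,-0.3],[0,0,-0.7],[0,0,-1],[0,0,-1],[0,0,-1]],"rot":[[0,0,0],[0,0,0],[0,0,0],[0,0,0],[0,0,0]],"hand":[40,40,40,40,40]}' | tail -5
python3 -m inch '{"translation":[[0,0,-1],[0,0,-0.8],[0,0,-0.3],[0,0,0],[0,0,0]],"rot":[[0,0,0],[0,0,0],[0,0,0],[0,0,0],[0,0,0]],"hand":[40,40,40,40,40]}'| tail -5
python3 - <<'E'
from h import *
goto((.4735,.0762,.19),.045)
for c in("top","side"):
    im=cams.get_image(c);p=telemetry.get_state()["tool_pos"]
    print(finder.place_of(c,"jar_red")[:1],p)
u,v=proj("side",p);u,v=int(u),int(v)
cv2.imwrite('pics/s2.png',cv2.resize(im[max(0,v-80):v+60,max(0,u-80):u+80,::-1],None,fx=3,fy=3))
E
```

```text
tool_pos: [0.5231, -0.4026, 0.1444]
orientation: [-0.001, 0.691, 0.723, -0.0]
force: [0.5, 0.2, -2.3]
finger_gap: 0.053
grip_force: 30.0
tool_pos: [0.5233, -0.4026, 0.1948]
orientation: [-0.001, 0.691, 0.723, -0.0]
force: [-1.1, -0.8, -2.9]
finger_gap: 0.0534
grip_force: 30.0
t 9.3333 pos [ 0.5233 -0.4026  0.1948] shift now-axes [19.22 -1.11  0.21] final-axes [19.22 -1.13  0.19] rot [-0.01 -0.01  0.01]
[{'point': [0.523, -0.4036, 0.1515], 'p': 0.74}] [ 0.52310464 -0.40244965  0.19412573]
[{'point': [0.5259, -0.4022, 0.1543], 'p': 0.72}] [ 0.52314937 -0.40249658  0.19408486]
```

View pics/s2.png

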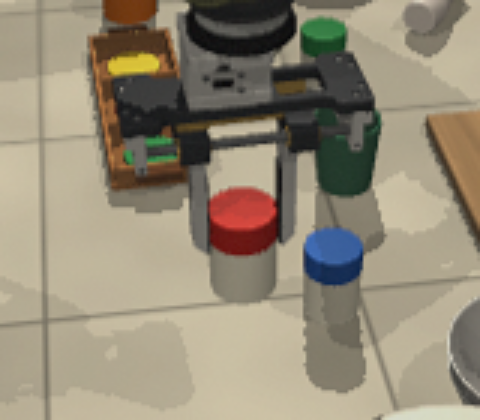

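The red jar hangs upright between the pads. I carry it over the middle (red) disc.

```bash
python3 -m inch '{"translation":[[0.4,0,0],[0.8,-0.2,0],[1,-0.3,0],[1,-0.3,0],[1,-0.3,0]],"rot":[[0,0,0],[0,0,0],[0,0,0],[0,0,0],[0,0,0]],"hand":[40,40,40,40,40]}' | sed -n 2p
python3 -m inch '{"translation":[[1,0,0],[1,0,0],[1,0,0],[1,0,0],[1,0,0]],"rot":[[0,0,0],[0,0,0],[0,0,0],[0,0,0],[0,0,0]],"hand":[40,40,40,40,40]}' | sed -n 2p
python3 -m inch '{"translation":[[1,0,0],[1,0,0],[1,0,0],[1,0,0],[1,0,0]],"rot":[[0,0,0],[0,0,0],[0,0,0],[0,0,0],[0,0,0]],"hand":[40,40,40,40,40]}' | sed -n 2p
python3 -m inch '{"translation":[[1,0,0],[1,0,0],[1,0,0],[1,0,0],[0.8,0,0]],"rot":[[0,0,0],[0,0,0],[0,0,0],[0,0,0],[0,0,0]],"hand":[40,40,40,40,40]}' | sed -n 2p
python3 -m inch '{"translation":[[0.22,0,0],[0,0,0],[0,0,0],[0,0,0],[0,0,0]],"rot":[[0,0,0],[0,0,0],[0,0,0],[0,0,0],[0,0,0]],"hand":[40,40,40,40,40]}'
python3 -c "
from h import *
goto((.4735,.0762,.0560),.045)
for c in('top','side'):
    im=cams.get_image(c);print(finder.place_of(c,'jar_red')[:1])
    print([ (l,d['point'].round(4) if hasattr(d['point'],'round') else d['point']) for l in('seat_yellow','seat_green') for d in finder.place_of(c,l)[:1]])"
```

```text
tool_pos: [0.4905, -0.2974, 0.1954]
tool_pos: [0.4849, -0.1725, 0.1957]
tool_pos: [0.479, -0.0478, 0.1957]
tool_pos: [0.4734, 0.0724, 0.1957]
clock: 11.62
tool_pos: [0.474, 0.075, 0.1959]
orientation: [0.0, 0.691, 0.723, -0.0]
force: [0.8, -0.5, -2.1]
finger_gap: 0.0531
grip_force: 30.0
t 11.6167 pos [0.474  0.075  0.1959] shift now-axes [ 0.05 -0.02  5.6 ] final-axes [ 0.05 -0.02  5.6 ] rot [-0.  0. -0.]
[]
[('seat_yellow', [0.4676, 0.1665, 0.003]), ('seat_green', [0.4777, -0.0139, 0.0077])]
[{'point': [0.4753, 0.0766, 0.153], 'p': 0.63}]
[('seat_yellow', [0.4678, 0.1662, 0.0029]), ('seat_green', [0.4792, -0.0124, 0.0052])]
```

```bash
python3 -m inch '{"translation":[[0.05,0,0.6],[0,0,1],[0,0,1],[0,0,1],[0,0,0.8]],"rot":[[0,0,0],[0,0,0],[0,0,0],[0,0,0],[0,0,0]],"hand":[40,40,40,40,40]}' | sed -n '2p;4p'
python3 -m inch '{"translation":[[0,0,0.5],[0,0,0.3],[0,0,0.2],[0,0,0.1],[0,0,0.05]],"rot":[[0,0,0],[0,0,0],[0,0,0],[0,0,0],[0,0,0]],"hand":[40,40,40,40,40]}' | sed -n '2p;4p'
python3 -m inch '{"translation":[[0,0,0.05],[0,0,0.03],[0,0,0.03],[0,0,0],[0,0,0]],"rot":[[0,0,0],[0,0,0],[0,0,0],[0,0,0],[0,0,0]],"hand":[40,40,40,40,40]}' | sed -n '2p;4p'
```

```text
tool_pos: [0.4735, 0.0771, 0.0843]
force: [-0.3, 0.7, -2.7]
tool_pos: [0.4743, 0.0772, 0.0575]
force: [-0.3, -0.9, -2.9]
tool_pos: [0.4741, 0.0772, 0.0546]
force: [0.2, -0.1, -2.6]
```

```bash
python3 -m inch '{"translation":[[0,0,0.02],[0,0,0.02],[0,0,0.02],[0,0,0],[0,0,0]],"rot":[[0,0,0],[0,0,0],[0,0,0],[0,0,0],[0,0,0]],"hand":[40,40,40,40,40]}' | sed -n '2p;4p'
python3 -c "
from h import *
im=cams.get_image('side');u,v=map(int,proj('side',np.array([.475,.077,.04])))
cv2.imwrite('pics/s3.png',cv2.resize(im[v-45:v+45,u-60:u+60,::-1],None,fx=6,fy=6,interpolation=2))"
```

```text
tool_pos: [0.4742, 0.0772, 0.0535]
force: [-2.2, 0.4, 6.1]
```

View pics/s3.png

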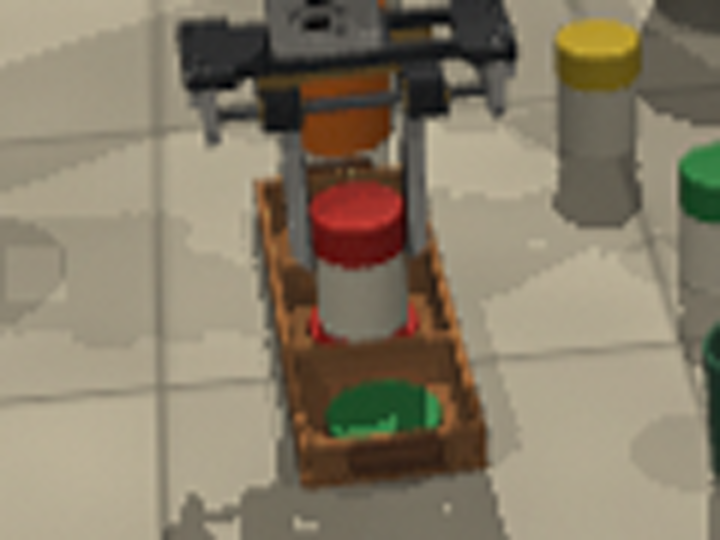

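The red jar stands on its disc, with slivers of red showing evenly at (315,325) and (412,322). The contact force confirms it is seated. I open and rise.

```bash
python3 -m inch '{"translation":[[0,0,0],[0,0,0],[0,0,0],[0,0,0],[0,0,0]],"rot":[[0,0,0],[0,0,0],[0,0,0],[0,0,0],[0,0,0]],"hand":[54,58,64,70,74]}' | tail -5
python3 -m inch '{"translation":[[0,0,0],[0,0,-0.4],[0,0,-0.8],[0,0,-1],[0,0,-1]],"rot":[[0,0,0],[0,0,0],[0,0,0],[0,0,0],[0,0,0]],"hand":[80,80,80,80,80]}' | sed -n '2p;4p'
python3 -m inch '{"translation":[[0,0,-1],[0,0,-1],[0,0,-0.6],[0,0,0],[0,0,0]],"rot":[[0,0,0],[0,0,0],[0,0,0],[0,0,0],[0,0,0]],"hand":[94,94,94,94,94]}' | sed -n '2p;4p'
python3 -c "
from h import *
goto((.642,.2755,.20),.045)"
```

```text
tool_pos: [0.474, 0.0771, 0.0529]
orientation: [-0.0, 0.691, 0.723, -0.0]
force: [-0.3, 0.4, 0.3]
finger_gap: 0.0721
grip_force: 0.0
tool_pos: [0.4737, 0.0771, 0.1345]
force: [1.6, 0.5, -0.0]
tool_pos: [0.474, 0.0772, 0.1986]
force: [-0.0, -0.3, -0.7]
t 14.9833 pos [0.474  0.0772 0.1986] shift now-axes [ 7.62  7.08 -0.04] final-axes [ 7.62  7.07 -0.06] rot [ 0.02 -0.    0.01]
```

```bash
python3 -m inch '{"translation":[[0.6,0.6,0],[1,0.9,0],[1,0.9,0],[1,0.9,0],[1,0.9,0]],"rot":[[0,0,0],[0,0,0],[0,0,0],[0,0,0],[0,0,0]],"hand":[94,94,94,94,94]}' | sed -n '2p;4p'
python3 -m inch '{"translation":[[1,0.9,0],[1,0.9,0],[0.7,0.7,0],[0.32,0.38,0],[0,0,0]],"rot":[[0,0,0],[0,0,0],[0,0,0],[0,0,0],[0,0,0]],"hand":[94,94,94,94,94]}' | sed -n '2p;4p'
python3 -c "
from h import *
goto((.642,.2755,.0435),.045)
im=cams.get_image('top');print(finder.place_of('top','jar_red')[:2])
b,c,a,wh=blob(im,'top','red',(.474,.077,.08),12);print(back('top',b,.085),wh)
u,v=map(int,proj('top',np.array([.475,.077,.04])))
cv2.imwrite('pics/t4.png',cv2.resize(im[v-35:v+35,u-60:u+60,::-1],None,fx=6,fy=6,interpolation=2))
im=cams.get_image('side');print(finder.place_of('side','jar_red')[:2],finder.place_of('side','jar_yellow')[:1])"
```

```text
tool_pos: [0.5739, 0.1981, 0.1964]
force: [-0.7, -0.4, -0.4]
tool_pos: [0.6422, 0.277, 0.1951]
force: [-0.1, 0.2, -0.9]
t 15.8167 pos [0.6422 0.277  0.1951] shift now-axes [-0.05  0.01  6.06] final-axes [-0.06 -0.01  6.06] rot [-0.04  0.01  0.03]
[{'point': [0.4758, 0.077, 0.0078], 'p': 0.72}, {'point': [0.4758, -0.0146, 0.0075], 'p': 0.22}]
[0.47035129 0.07756737 0.085     ] (np.int32(32), np.int32(29))
[{'point': [0.4761, 0.0797, 0.0091], 'p': 0.65}] [{'point': [0.646, 0.2739, -0.0021], 'p': 0.77}]
```

View pics/t4.png

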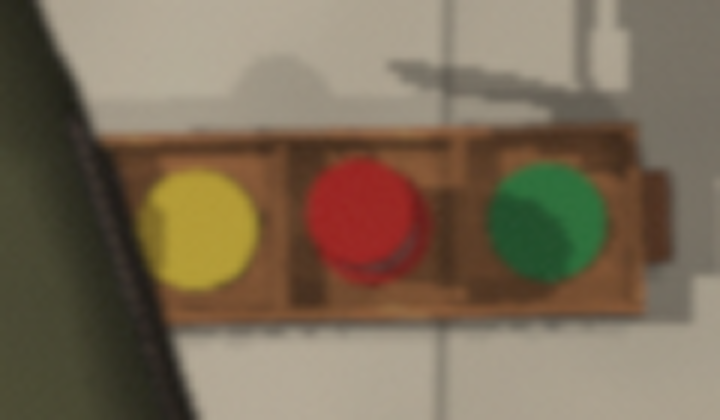

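In the top crop the red lid is centred at (362,212). The disc centre is at about (371,226), which matches the parallax expected for a centred jar to within about 1–2 mm. Yellow is next.

```bash
python3 -m inch '{"translation":[[-0.05,0,0.8],[0,0,1],[0,0,1],[0,0,1],[0,0,0.8]],"rot":[[0,0,0],[0,0,0],[0,0,0],[0,0,0],[0,0,0]],"hand":[94,94,94,94,94]}' | sed -n '2p;4p'
python3 -m inch '{"translation":[[0,0,0.6],[0,0,0.5],[0,0,0.3],[0,0,0.06],[0,0,0]],"rot":[[0,0,0],[0,0,0],[0,0,0],[0,0,0],[0,0,0]],"hand":[94,94,94,94,94]}'| sed -n '2p;4p'
python3 -m inch '{"translation":[[0,0,0],[0,0,0],[0,0,0],[0,0,0],[0,0,0]],"rot":[[0,0,0],[0,0,0],[0,0,0],[0,0,0],[0,0,0]],"hand":[70,62,58,54,50]}'| tail -5
python3 -m inch '{"translation":[[0,0,0],[0,0,0],[0,0,0],[0,0,0],[0,0,0]],"rot":[[0,0,0],[0,0,0],[0,0,0],[0,0,0],[0,0,0]],"hand":[45,40,40,40,40]}'| tail -5
```

```text
tool_pos: [0.6413, 0.2735, 0.0815]
force: [-0.6, 0.4, 0.6]
tool_pos: [0.6422, 0.2742, 0.0468]
force: [0.4, 1.3, 0.1]
tool_pos: [0.6422, 0.2744, 0.0468]
orientation: [0.0, 0.691, 0.723, 0.0]
force: [-0.5, 0.3, 0.7]
finger_gap: 0.0642
grip_force: 0.0
tool_pos: [0.6421, 0.2743, 0.0465]
orientation: [0.0, 0.691, 0.723, 0.0]
force: [-0.1, 0.3, 1.1]
finger_gap: 0.0535
grip_force: 30.0
```

```bash
python3 -m inch '{"translation":[[0,0,-0.3],[0,0,-0.7],[0,0,-1],[0,0,-1],[0,0,-1]],"rot":[[0,0,0],[0,0,0],[0,0,0],[0,0,0],[0,0,0]],"hand":[40,40,40,40,40]}' | sed -n '2p;4,5p'
python3 -m inch '{"translation":[[0,0,-1],[0,0,-0.8],[0,0,-0.3],[0,0,0],[0,0,0]],"rot":[[0,0,0],[0,0,0],[0,0,0],[0,0,0],[0,0,0]],"hand":[40,40,40,40,40]}'| sed -n '2p;4,5p'
python3 -m inch '{"translation":[[-0.3,-0.5,0],[-0.6,-1,0],[-0.6,-1,0],[-0.6,-1,0],[-0.6,-1,0]],"rot":[[0,0,0],[0,0,0],[0,0,0],[0,0,0],[0,0,0]],"hand":[40,40,40,40,40]}'| sed -n '2p;4,5p'
python3 -m inch '{"translation":[[-0.6,-1,0],[-0.5,-0.7,0],[-0.3,-0.5,0],[0,0,0],[0,0,0]],"rot":[[0,0,0],[0,0,0],[0,0,0],[0,0,0],[0,0,0]],"hand":[40,40,40,40,40]}'| sed -n '2p;4,5p'
python3 -c "
from h import *
goto((.4698,.1696,.0585),.045)
for c in('top','side'):
    im=cams.get_image(c);print(finder.place_of(c,'jar_yellow')[:1])"
```

```text
tool_pos: [0.6418, 0.2742, 0.1478]
force: [0.4, 0.3, -1.5]
finger_gap: 0.0534
tool_pos: [0.6418, 0.2742, 0.1979]
force: [0.3, -0.3, -1.4]
finger_gap: 0.0534
tool_pos: [0.5308, 0.2008, 0.1968]
force: [1.2, 0.5, -1.2]
finger_gap: 0.0537
tool_pos: [0.4791, 0.1641, 0.1981]
force: [0.1, 0.0, -1.3]
finger_gap: 0.0535
t 19.4 pos [0.4791 0.1641 0.1981] shift now-axes [ 0.24 -0.36  5.59] final-axes [ 0.24 -0.36  5.59] rot [-0.02  0.    0.01]
[]
[{'point': [0.4824, 0.1643, 0.1535], 'p': 0.85}]
```

```bash
python3 -m inch '{"translation":[[0.14,-0.2,0],[0.1,-0.16,0.5],[0,0,1],[0,0,1],[0,0,1]],"rot":[[0,0,0],[0,0,0],[0,0,0],[0,0,0],[0,0,0]],"hand":[40,40,40,40,40]}' | sed -n '2p;4p'
python3 -m inch '{"translation":[[0,0,0.9],[0,0,0.5],[0,0,0.3],[0,0,0.2],[0,0,0.1]],"rot":[[0,0,0],[0,0,0],[0,0,0],[0,0,0],[0,0,0]],"hand":[40,40,40,40,40]}' | sed -n '2p;4p'
python3 -m inch '{"translation":[[0,0,0.04],[0,0,0.03],[0,0,0.02],[0,0,0],[0,0,0]],"rot":[[0,0,0],[0,0,0],[0,0,0],[0,0,0],[0,0,0]],"hand":[40,40,40,40,40]}' | sed -n '2p;4p'
```

```text
tool_pos: [0.47, 0.1703, 0.1104]
force: [0.3, -0.1, -1.8]
tool_pos: [0.4702, 0.1701, 0.0613]
force: [0.3, 1.1, -1.3]
tool_pos: [0.4704, 0.1698, 0.0596]
force: [0.5, -1.1, -0.8]
```

Needs about 3 mm more.

```bash
python3 -m inch '{"translation":[[0,0,0.03],[0,0,0.03],[0,0,0.02],[0,0,0.02],[0,0,0]],"rot":[[0,0,0],[0,0,0],[0,0,0],[0,0,0],[0,0,0]],"hand":[40,40,40,40,40]}' | sed -n '2p;4p'
python3 -c "
from h import *
im=cams.get_image('side');u,v=map(int,proj('side',np.array([.473,.12,.04])))
cv2.imwrite('pics/s5.png',cv2.resize(im[v-45:v+45,u-60:u+60,::-1],None,fx=6,fy=6,interpolation=2))"
```

```text
tool_pos: [0.4702, 0.1698, 0.0566]
force: [1.1, 0.6, -1.4]
```

View pics/s5.png

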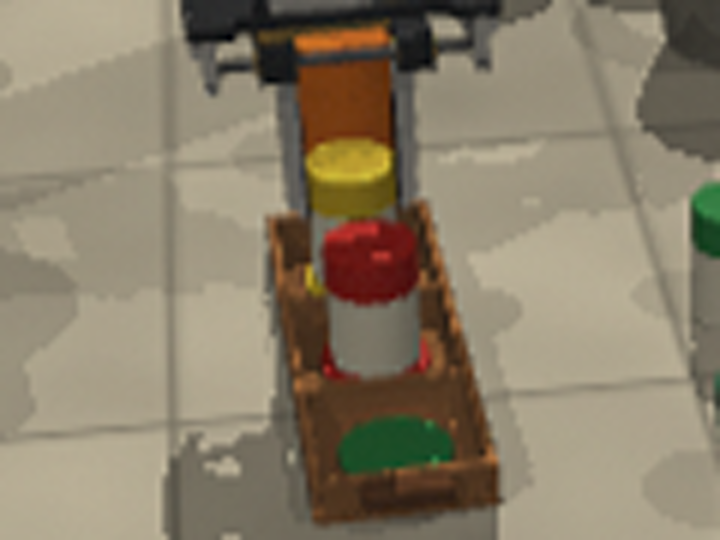

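The yellow jar is in its compartment behind the red one, with the disc edge showing at (315,278). There is no contact yet, so I lower it slowly.

```bash
python3 -m inch '{"translation":[[0,0,0.02],[0,0,0.01],[0,0,0.01],[0,0,0],[0,0,0]],"rot":[[0,0,0],[0,0,0],[0,0,0],[0,0,0],[0,0,0]],"hand":[40,40,40,40,40]}' | sed -n '2p;4p'
```

```text
tool_pos: [0.4703, 0.1699, 0.0564]
force: [-3.5, -0.7, 9.0]
```

Contact, so I release and go to green.

```bash
python3 -m inch '{"translation":[[0,0,0],[0,0,0],[0,0,0],[0,0,0],[0,0,0]],"rot":[[0,0,0],[0,0,0],[0,0,0],[0,0,0],[0,0,0]],"hand":[54,58,64,70,74]}' | tail -5
python3 -m inch '{"translation":[[0,0,0],[0,0,-0.4],[0,0,-0.8],[0,0,-1],[0,0,-1]],"rot":[[0,0,0],[0,0,0],[0,0,0],[0,0,0],[0,0,0]],"hand":[80,80,80,80,80]}' | sed -n '2p;4p'
python3 -m inch '{"translation":[[0,0,-1],[0,0,-1],[0,0,-0.6],[0,0,0],[0,0,0]],"rot":[[0,0,0],[0,0,0],[0,0,0],[0,0,0],[0,0,0]],"hand":[94,94,94,94,94]}' | sed -n '2p;4p'
python3 -c "
from h import *
goto((.690,.1085,.20),.045)"
```

```text
tool_pos: [0.4703, 0.1698, 0.0557]
orientation: [0.0, 0.691, 0.723, 0.0]
force: [0.4, 0.2, 0.3]
finger_gap: 0.0726
grip_force: 0.0
tool_pos: [0.47, 0.1697, 0.1372]
force: [0.1, 0.9, 0.1]
tool_pos: [0.4703, 0.1698, 0.2013]
force: [-0.3, 0.5, 0.2]
t 22.9833 pos [0.4703 0.1698 0.2013] shift now-axes [-2.86  8.67  0.06] final-axes [-2.85  8.67  0.05] rot [ 0.02 -0.    0.01]
```

```bash
python3 -m inch '{"translation":[[-0.2,0.6,0],[-0.3,1,0],[-0.3,1,0],[-0.3,1,0],[-0.3,1,0]],"rot":[[0,0,0],[0,0,0],[0,0,0],[0,0,0],[0,0,0]],"hand":[94,94,94,94,94]}' | sed -n '2p;4p'
python3 -m inch '{"translation":[[-0.3,1,0],[-0.3,1,0],[-0.3,1,0],[-0.3,0.7,0],[-0.26,0.37,0]],"rot":[[0,0,0],[0,0,0],[0,0,0],[0,0,0],[0,0,0]],"hand":[94,94,94,94,94]}' | sed -n '2p;4p'
python3 -m inch '{"translation":[[0,0,0],[0,0,0],[0,0,0],[0,0,0],[0,0,0]],"rot":[[0,0,0],[0,0,0],[0,0,0],[0,0,0],[0,0,0]],"hand":[94,94,94,94,94]}' | sed -n '2p;4p'
python3 -c "
from h import *
goto((.690,.1085,.0435),.045)
im=cams.get_image('side');print([finder.place_of('side','jar_'+k)[:2] for k in('yellow','green')])
cv2.imwrite('pics/s6.png',im[:,:,::-1])
im=cams.get_image('top');print([finder.place_of('top','jar_'+k)[:2] for k in('yellow','green')])"
```

```text
tool_pos: [0.5873, 0.1396, 0.199]
force: [-0.6, -0.4, -0.1]
tool_pos: [0.6909, 0.1076, 0.1979]
force: [1.1, -0.2, -0.1]
tool_pos: [0.6895, 0.1089, 0.201]
force: [0.1, -1.2, 0.1]
t 24.2333 pos [0.6895 0.1089 0.201 ] shift now-axes [-0.02  0.02  6.3 ] final-axes [-0.02  0.02  6.3 ] rot [ 0.   -0.    0.02]
[[{'point': [0.4706, 0.1689, 0.0073], 'p': 0.61}], [{'point': [0.6887, 0.1108, 0.0052], 'p': 0.81}]]
[[], []]
```

View pics/s6.png

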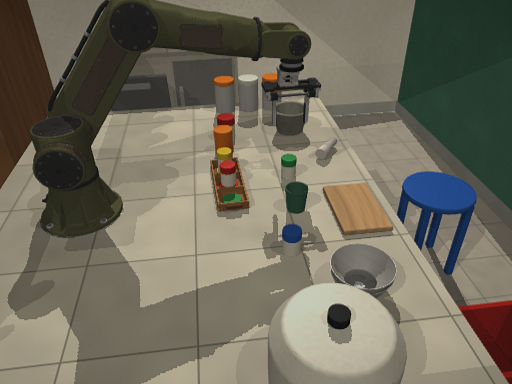

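Yellow and red stand in the caddy at (224,155) and (228,170). The open fingers are above the green jar (289,160) with clear space around it, so I descend.

```bash
python3 -m inch '{"translation":[[0,0,0.8],[0,0,1],[0,0,1],[0,0,1],[0,0,0.8]],"rot":[[0,0,0],[0,0,0],[0,0,0],[0,0,0],[0,0,0]],"hand":[94,94,94,94,94]}' | sed -n '2p;4p'
python3 -m inch '{"translation":[[0,0,0.6],[0,0,0.5],[0,0,0.4],[0,0,0.2],[0,0,0]],"rot":[[0,0,0],[0,0,0],[0,0,0],[0,0,0],[0,0,0]],"hand":[94,94,94,94,94]}'| sed -n '2p;4p'
python3 -m inch '{"translation":[[0,0,0],[0,0,0],[0,0,0],[0,0,0],[0,0,0]],"rot":[[0,0,0],[0,0,0],[0,0,0],[0,0,0],[0,0,0]],"hand":[70,62,58,54,50]}'| tail -5
python3 -m inch '{"translation":[[0,0,0],[0,0,0],[0,0,0],[0,0,0],[0,0,0]],"rot":[[0,0,0],[0,0,0],[0,0,0],[0,0,0],[0,0,0]],"hand":[45,40,40,40,40]}'| tail -5
python3 -m inch '{"translation":[[0,0,-0.3],[0,0,-0.7],[0,0,-1],[0,0,-1],[0,0,-1]],"rot":[[0,0,0],[0,0,0],[0,0,0],[0,0,0],[0,0,0]],"hand":[40,40,40,40,40]}' | sed -n '2p;4,5p'
python3 -m inch '{"translation":[[0,0,-1],[0,0,-0.8],[0,0,-0.3],[0,0,0],[0,0,0]],"rot":[[0,0,0],[0,0,0],[0,0,0],[0,0,0],[0,0,0]],"hand":[40,40,40,40,40]}'| sed -n '2p;4,5p'
python3 -c "
from h import *
goto((.4782,-.0156,.20),.045)
for c in('top','side'):
    im=cams.get_image(c);print(finder.place_of(c,'jar_green')[:1],finder.place_of(c,'jar_yellow')[:1],finder.place_of(c,'seat_green')[:1])"
```

```text
tool_pos: [0.6895, 0.1083, 0.0837]
force: [0.5, -0.3, -0.2]
tool_pos: [0.6897, 0.1083, 0.0424]
force: [-0.1, -1.2, 0.2]
tool_pos: [0.6902, 0.1084, 0.0436]
orientation: [0.0, 0.691, 0.723, 0.0]
force: [0.2, 0.3, 1.1]
finger_gap: 0.0642
grip_force: 0.0
tool_pos: [0.6901, 0.1084, 0.0434]
orientation: [0.0, 0.691, 0.723, 0.0]
force: [-1.7, 0.5, 1.9]
finger_gap: 0.0536
grip_force: 30.0
tool_pos: [0.6897, 0.1083, 0.1445]
force: [-0.3, 0.1, -1.3]
finger_gap: 0.053
tool_pos: [0.6897, 0.1083, 0.1947]
force: [-0.5, -0.6, -1.9]
finger_gap: 0.0534
t 27.0333 pos [0.6897 0.1083 0.1947] shift now-axes [-4.56 -8.68 -0.2 ] final-axes [-4.57 -8.68 -0.21] rot [-0.01  0.    0.01]
[] [] [{'point': [0.4755, -0.0134, 0.0048], 'p': 0.59}]
[{'point': [0.6873, 0.1113, 0.1583], 'p': 0.91}] [{'point': [0.4681, 0.168, 0.0089], 'p': 0.56}] [{'point': [0.4813, -0.0113, 0.0027], 'p': 0.73}]
```

```bash
python3 -m inch '{"translation":[[-0.2,-0.5,0],[-0.5,-0.9,0],[-0.5,-1,0],[-0.5,-1,0],[-0.5,-1,0]],"rot":[[0,0,0],[0,0,0],[0,0,0],[0,0,0],[0,0,0]],"hand":[40,40,40,40,40]}'| sed -n '2p;4,5p'
python3 -m inch '{"translation":[[-0.5,-1,0],[-0.5,-1,0],[-0.5,-1,0],[-0.5,-0.8,0],[-0.37,-0.48,0]],"rot":[[0,0,0],[0,0,0],[0,0,0],[0,0,0],[0,0,0]],"hand":[40,40,40,40,40]}'| sed -n '2p;4,5p'
python3 -m inch '{"translation":[[0,0,0],[0,0,0],[0,0,1],[0,0,1],[0,0,1]],"rot":[[0,0,0],[0,0,0],[0,0,0],[0,0,0],[0,0,0]],"hand":[40,40,40,40,40]}'| sed -n '2p;4,5p'
python3 -m inch '{"translation":[[0,0,0.4],[0,0,0],[0,0,0],[0,0,0],[0,0,0]],"rot":[[0,0,0],[0,0,0],[0,0,0],[0,0,0],[0,0,0]],"hand":[40,40,40,40,40]}'| sed -n '2p;4,5p'
python3 -c "
from h import *
goto((.4782,-.0156,.0545),.045)
im=cams.get_image('side');print(finder.place_of('side','jar_green')[:1])
u,v=map(int,proj('side',np.array([.476,.05,.04])))
cv2.imwrite('pics/s7.png',cv2.resize(im[v-45:v+45,u-60:u+60,::-1],None,fx=6,fy=6,interpolation=2))"
```

```text
tool_pos: [0.5813, 0.0479, 0.1954]
force: [0.2, -0.0, -1.1]
finger_gap: 0.0532
tool_pos: [0.4768, -0.0165, 0.1959]
force: [-0.2, 0.4, -0.8]
finger_gap: 0.0532
tool_pos: [0.4793, -0.0152, 0.1199]
force: [0.7, 0.4, -1.4]
finger_gap: 0.0531
tool_pos: [0.4793, -0.0157, 0.112]
force: [0.5, 1.0, -0.9]
finger_gap: 0.0535
t 29.1 pos [ 0.4793 -0.0157  0.112 ] shift now-axes [ 0.01 -0.05  2.3 ] final-axes [ 0.01 -0.04  2.3 ] rot [0.03 0.   0.01]
[{'point': [0.4797, -0.0124, 0.0717], 'p': 0.75}]
```

View pics/s7.png

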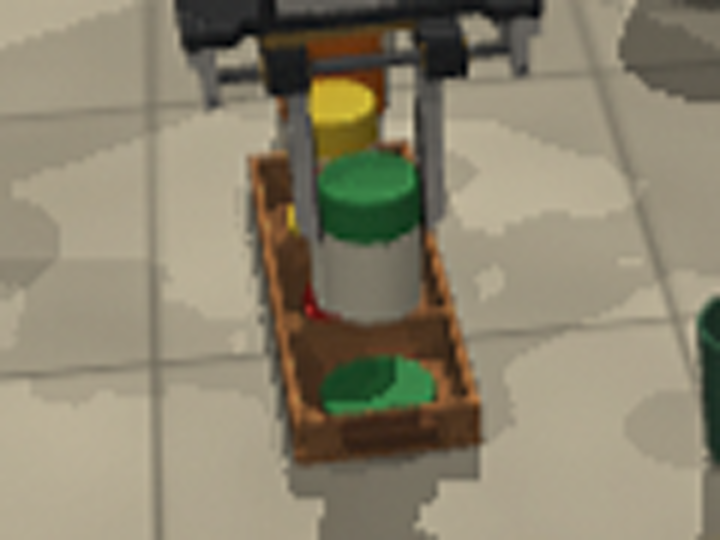

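The green jar is held upright at (370,240), above its disc at (378,385). I lower it: 2.3 units to just above contact, then gently.

```bash
python3 -m inch '{"translation":[[0,-0.04,0.6],[0,0,0.6],[0,0,0.5],[0,0,0.3],[0,0,0.2]],"rot":[[0,0,0],[0,0,0],[0,0,0],[0,0,0],[0,0,0]],"hand":[40,40,40,40,40]}'| sed -n '2p;4p'
python3 -m inch '{"translation":[[0,0,0.04],[0,0,0.03],[0,0,0.02],[0,0,0],[0,0,0]],"rot":[[0,0,0],[0,0,0],[0,0,0],[0,0,0],[0,0,0]],"hand":[40,40,40,40,40]}' | sed -n '2p;4p'
```

```text
tool_pos: [0.4774, -0.0158, 0.0553]
force: [0.1, 0.2, -1.0]
tool_pos: [0.4777, -0.0158, 0.0539]
force: [-0.5, -0.9, -1.3]
```

```bash
python3 -m inch '{"translation":[[0,0,0.02],[0,0,0.01],[0,0,0.01],[0,0,0],[0,0,0]],"rot":[[0,0,0],[0,0,0],[0,0,0],[0,0,0],[0,0,0]],"hand":[40,40,40,40,40]}' | sed -n '2p;4p'
```

```text
tool_pos: [0.4777, -0.0158, 0.0532]
force: [-4.3, -0.4, 9.3]
```

```bash
python3 -m inch '{"translation":[[0,0,0],[0,0,0],[0,0,0],[0,0,0],[0,0,0]],"rot":[[0,0,0],[0,0,0],[0,0,0],[0,0,0],[0,0,0]],"hand":[54,58,64,70,74]}' | tail -5
python3 -m inch '{"translation":[[0,0,0],[0,0,-0.4],[0,0,-0.8],[0,0,-1],[0,0,-1]],"rot":[[0,0,0],[0,0,0],[0,0,0],[0,0,0],[0,0,0]],"hand":[80,80,80,80,80]}' | sed -n '2p;4p'
python3 -m inch '{"translation":[[0,0,-1],[0,0,-1],[0,0,-0.6],[-0.5,0,0],[-1,0,0]],"rot":[[0,0,0],[0,0,0],[0,0,0],[0,0,0],[0,0,0]],"hand":[80,80,80,80,80]}' | sed -n '2p;4p'
python3 -m inch '{"translation":[[-1,0,0],[-1,0,0],[-1,0,0],[-1,0,0],[-1,0,0]],"rot":[[0,0,0],[0,0,0],[0,0,0],[0,0,0],[0,0,0]],"hand":[80,80,80,80,80]}' | sed -n '2p;4p'
python3 -m inch '{"translation":[[-1,0,0],[-1,0,0],[-1,0,0],[-1,0,0],[-1,0,0]],"rot":[[0,0,0],[0,0,0],[0,0,0],[0,0,0],[0,0,0]],"hand":[80,80,80,80,80]}' | sed -n '2p;4p'
python3 - <<'E'
from h import *
im=cams.get_image('top');u,v=map(int,proj('top',np.array([.475,.077,.04])))
cv2.imwrite('pics/t8.png',cv2.resize(im[v-35:v+35,u-60:u+60,::-1],None,fx=6,fy=6,interpolation=2))
cv2.imwrite('pics/t9.png',im[:,:,::-1])
L=[('red','jar_'),('yellow','jar_'),('green','jar_'),('blue','jar_')]
for c in('top','side'):
    if c=='side': im=cams.get_image(c)
    for n in('jar_red','jar_yellow','jar_green','jar_blue','big_red_jar','green_cup'):
        print(c,n,[(np.round(d['point'],3).tolist(),round(d['p'],2)) for d in finder.place_of(c,n)[:2]])
for s,y in(('y',.1696),('r',.077),('g',-.0156)):
    x=.474-(y-.077)*.045;a=(proj('top',np.array([x,y,.085]))-(u-60,v-35))*6;b=(proj('top',np.array([x,y,.01]))-(u-60,v-35))*6
    print(s,"expected lid",a.round(),"disc",b.round())
E
```

```text
tool_pos: [0.4775, -0.0158, 0.0524]
orientation: [0.0, 0.691, 0.723, -0.0]
force: [-0.7, 0.4, -0.3]
finger_gap: 0.0727
grip_force: 0.0
tool_pos: [0.4772, -0.0158, 0.1339]
force: [0.6, -0.4, -0.2]
tool_pos: [0.4795, -0.0523, 0.1994]
force: [-0.5, -0.2, -0.3]
tool_pos: [0.4848, -0.1793, 0.1983]
force: [-0.2, -0.2, -0.4]
tool_pos: [0.4905, -0.3042, 0.1983]
force: [-0.1, -1.4, -0.2]
top jar_red [([0.472, 0.077, 0.01], 0.49), ([0.472, 0.076, 0.008], 0.31)]
top jar_yellow [([0.47, 0.174, 0.008], 0.85), ([0.47, 0.169, 0.003], 0.19)]
top jar_green [([0.481, -0.012, 0.012], 0.78), ([0.475, 0.079, 0.009], 0.38)]
top jar_blue [([0.618, -0.28, -0.002], 0.68), ([0.477, 0.078, 0.0], 0.61)]
top big_red_jar [([0.479, 0.317, -0.003], 0.88), ([0.495, 0.429, -0.0], 0.67)]
top green_cup [([0.68, -0.086, -0.003], 0.77)]
side jar_red [([0.479, 0.077, 0.012], 0.45)]
side jar_yellow []
side jar_green []
side jar_blue [([0.624, -0.277, 0.004], 0.9), ([0.677, -0.087, 0.002], 0.22)]
side big_red_jar [([0.474, 0.318, -0.002], 0.49)]
side green_cup [([0.676, -0.086, 0.004], 0.79), ([0.478, 0.079, 0.009], 0.15)]
y expected lid [172. 214.] disc [191. 226.]
r expected lid [358. 209.] disc [365. 221.]
g expected lid [545. 204.] disc [540. 217.]
```

View pics/t8.png

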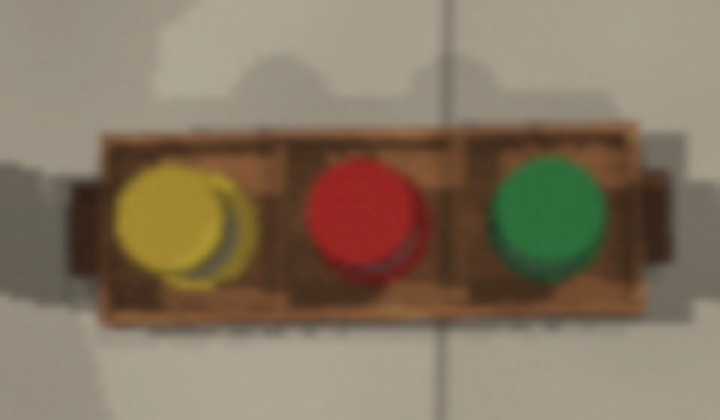

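View pics/t9.png

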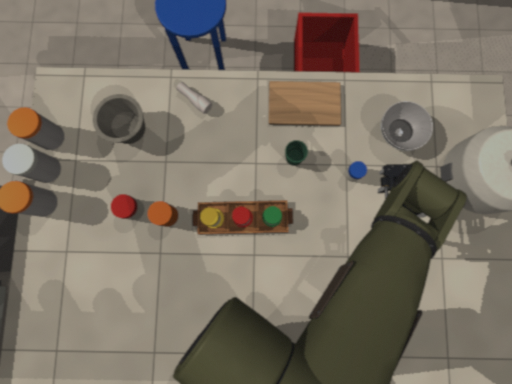

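All three jars are upright, and the look-alikes have not moved. From lid against disc, red is about 1.5 mm off and green about 3 mm. Yellow, with its lid at (169,220) and disc at (199,230), is about 5 mm off towards +y, so I regrip it and shift it about 4.5 mm.

```bash
python3 -m inch '{"translation":[[0.5,0,0],[1,0,0],[1,0,0],[1,0,0],[1,0,0]],"rot":[[0,0,0],[0,0,0],[0,0,0],[0,0,0],[0,0,0]],"hand":[80,80,80,80,80]}' | sed -n '2p;4p'
python3 -m inch '{"translation":[[1,0,0],[1,0,0],[1,0,0],[1,0,0],[1,0,0]],"rot":[[0,0,0],[0,0,0],[0,0,0],[0,0,0],[0,0,0]],"hand":[80,80,80,80,80]}' | sed -n '2p;4p'
python3 -m inch '{"translation":[[1,0,0],[1,0,0],[1,0,0],[1,0,0],[1,0,0]],"rot":[[0,0,0],[0,0,0],[0,0,0],[0,0,0],[0,0,0]],"hand":[80,80,80,80,80]}' | sed -n '2p;4p'
python3 -m inch '{"translation":[[1,0,0],[1,0,0],[1,0,0],[1,0,0],[0.5,0,0]],"rot":[[0,0,0],[0,0,0],[0,0,0],[0,0,0],[0,0,0]],"hand":[80,80,80,80,80]}' | sed -n '2p;4p'
python3 -m inch '{"translation":[[0,0,0],[0,0,0],[0,0,0],[0,0,0],[0,0,0]],"rot":[[0,0,0],[0,0,0],[0,0,0],[0,0,0],[0,0,0]],"hand":[80,80,80,80,80]}' | sed -n '2p;4p'
python3 -c "
from h import *
goto((.4703,.1698,.0560),.045)"
```

```text
tool_pos: [0.4851, -0.1887, 0.1974]
force: [0.4, -0.1, -0.5]
tool_pos: [0.4792, -0.0638, 0.1975]
force: [0.1, 0.3, -0.2]
tool_pos: [0.4733, 0.0609, 0.1976]
force: [0.1, -0.4, 0.6]
tool_pos: [0.4679, 0.174, 0.1975]
force: [0.7, -0.1, 0.5]
tool_pos: [0.469, 0.1707, 0.1975]
force: [0.1, -0.2, -0.8]
t 35.3167 pos [0.469  0.1707 0.1975] shift now-axes [-0.04  0.05  5.66] final-axes [-0.04  0.05  5.66] rot [ 0.  0. -0.]
```

```bash
python3 -m inch '{"translation":[[-0.04,0.05,0.6],[0,0,1],[0,0,1],[0,0,1],[0,0,0.8]],"rot":[[0,0,0],[0,0,0],[0,0,0],[0,0,0],[0,0,0]],"hand":[80,80,80,80,80]}' | sed -n '2p;4p'
python3 -m inch '{"translation":[[0,0,0.6],[0,0,0.4],[0,0,0.2],[0,0,0.06],[0,0,0]],"rot":[[0,0,0],[0,0,0],[0,0,0],[0,0,0],[0,0,0]],"hand":[80,80,80,80,80]}'| sed -n '2p;4p'
python3 -m inch '{"translation":[[0,0,0],[0,0,0],[0,0,0],[0,0,0],[0,0,0]],"rot":[[0,0,0],[0,0,0],[0,0,0],[0,0,0],[0,0,0]],"hand":[62,58,54,50,45]}'| tail -5
python3 -m inch '{"translation":[[0,0,0],[0,0,0],[0,0,0],[0,0,0],[0,0,0]],"rot":[[0,0,0],[0,0,0],[0,0,0],[0,0,0],[0,0,0]],"hand":[40,40,40,40,40]}'| tail -5
python3 -m inch '{"translation":[[0,0,-0.08],[0,0,-0.08],[0,0,-0.04],[-0.09,0,0],[-0.09,0,0]],"rot":[[0,0,0],[0,0,0],[0,0,0],[0,0,0],[0,0,0]],"hand":[40,40,40,40,40]}'| tail -5
python3 -m inch '{"translation":[[0,0,0],[0,0,0],[0,0,0.06],[0,0,0.04],[0,0,0.02]],"rot":[[0,0,0],[0,0,0],[0,0,0],[0,0,0],[0,0,0]],"hand":[40,40,40,40,40]}'| tail -5
```

```text
tool_pos: [0.4698, 0.1698, 0.0858]
force: [-0.3, 0.2, 0.1]
tool_pos: [0.4704, 0.1705, 0.0563]
force: [-0.6, -0.2, 0.4]
tool_pos: [0.4703, 0.1706, 0.0563]
orientation: [0.0, 0.691, 0.723, 0.0]
force: [-0.8, 0.3, 3.5]
finger_gap: 0.0531
grip_force: 30.0
tool_pos: [0.4703, 0.1706, 0.0562]
orientation: [0.0, 0.691, 0.723, 0.0]
force: [-2.0, -0.5, 5.6]
finger_gap: 0.0533
grip_force: 30.0
tool_pos: [0.4703, 0.1659, 0.0609]
orientation: [-0.0, 0.691, 0.723, -0.0]
force: [-0.6, 0.3, -2.0]
finger_gap: 0.0531
grip_force: 30.0
tool_pos: [0.4703, 0.1661, 0.0577]
orientation: [-0.0, 0.691, 0.723, -0.0]
force: [-1.1, -1.2, -1.3]
finger_gap: 0.0533
grip_force: 30.0
```

```bash
python3 -m inch '{"translation":[[0,0,0.02],[0,0,0.02],[0,0,0.02],[0,0,0],[0,0,0]],"rot":[[0,0,0],[0,0,0],[0,0,0],[0,0,0],[0,0,0]],"hand":[40,40,40,40,40]}'| sed -n '2p;4p'
```

```text
tool_pos: [0.4704, 0.1661, 0.0564]
force: [0.6, 0.3, -1.3]
```

```bash
python3 -m inch '{"translation":[[0,0,0.02],[0,0,0.01],[0,0,0.01],[0,0,0],[0,0,0]],"rot":[[0,0,0],[0,0,0],[0,0,0],[0,0,0],[0,0,0]],"hand":[40,40,40,40,40]}'| sed -n '2p;4p'
```

```text
tool_pos: [0.4704, 0.1662, 0.0562]
force: [-5.3, 0.1, 9.9]
```

```bash
python3 -m inch '{"translation":[[0,0,0],[0,0,0],[0,0,0],[0,0,0],[0,0,0]],"rot":[[0,0,0],[0,0,0],[0,0,0],[0,0,0],[0,0,0]],"hand":[54,58,64,70,74]}' | tail -2
python3 -m inch '{"translation":[[0,0,0],[0,0,-0.4],[0,0,-0.8],[0,0,-1],[0,0,-1]],"rot":[[0,0,0],[0,0,0],[0,0,0],[0,0,0],[0,0,0]],"hand":[80,80,80,80,80]}' | sed -n '2p;4p'
python3 -m inch '{"translation":[[0,0,-1],[0,0,-1],[0,0,-0.6],[-0.5,0,0],[-1,0,0]],"rot":[[0,0,0],[0,0,0],[0,0,0],[0,0,0],[0,0,0]],"hand":[80,80,80,80,80]}' | sed -n '2p;4p'
python3 -m inch '{"translation":[[-1,0,0],[-1,0,0],[-1,0,0],[-1,0,0],[-1,0,0]],"rot":[[0,0,0],[0,0,0],[0,0,0],[0,0,0],[0,0,0]],"hand":[80,80,80,80,80]}' | sed -n '2p;4p'
python3 -m inch '{"translation":[[-1,0,0],[-1,0,0],[-1,0,0],[-1,0,0],[-1,0,0]],"rot":[[0,0,0],[0,0,0],[0,0,0],[0,0,0],[0,0,0]],"hand":[80,80,80,80,80]}' | sed -n '2p;4p'
python3 -m inch '{"translation":[[-1,0,0],[-1,0,0],[-1,0,0],[-1,0,0],[-1,0,0]],"rot":[[0,0,0],[0,0,0],[0,0,0],[0,0,0],[0,0,0]],"hand":[80,80,80,80,80]}' | sed -n '2p;4p'
python3 - <<'E'
from h import *
im=cams.get_image('top');u,v=map(int,proj('top',np.array([.475,.077,.04])))
cv2.imwrite('pics/t10.png',cv2.resize(im[v-35:v+35,u-60:u+60,::-1],None,fx=6,fy=6,interpolation=2))
E
```

```text
finger_gap: 0.0724
grip_force: 0.0
tool_pos: [0.4701, 0.166, 0.1369]
force: [-0.0, 1.1, 0.3]
tool_pos: [0.472, 0.1291, 0.2011]
force: [-0.0, -0.2, -0.2]
tool_pos: [0.4772, 0.0019, 0.1999]
force: [0.8, 0.2, -0.4]
tool_pos: [0.4827, -0.1229, 0.1998]
force: [0.8, -0.0, 0.7]
tool_pos: [0.4884, -0.2477, 0.1997]
force: [0.4, 0.8, 0.5]
```

View pics/t10.png

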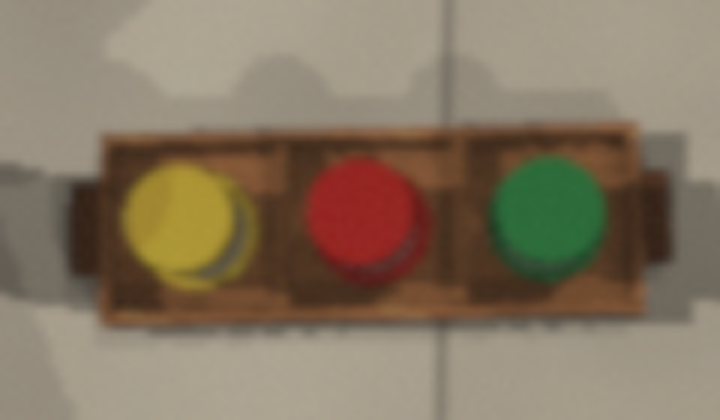

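The yellow lid is now at (178,219) against its disc at (199,230), within about 1 mm of the offset expected when centred. Red (362,213) and green (548,211) are unchanged, and the arm is clear.

```bash
python3 -m inch '{"translation":[[0,0,0],[0,0,0],[0,0,0],[0,0,0],[0,0,0]],"rot":[[0,0,0],[0,0,0],[0,0,0],[0,0,0],[0,0,0]],"hand":[80,80,80,80,80]}' | sed -n '1,2p'
python3 -c "
from cell import order;print(order.sign_off())"
```

```text
clock: 41.62
tool_pos: [0.4894, -0.2453, 0.2006]
the job is handed in; nothing more can be done
None
```

The red, yellow and green jars stand upright on their own discs, within about 3 mm of centre by the top camera. The look-alikes were still in place when last checked, and I handed the job in at about 42 s; no verdict came back.

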